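Lengthen a telescopic leg by one hole

TASK

Lay the telescopic leg down flat in the grey holding cradle, button up and with its sliding foot at the forked end. There, press its sprung button and slide the inner tube out until the button pops up fully in the next hole, no further; leave the leg lying in the cradle. Do not knock over or push away the glass beaker and the conical flask.

Things in the scene. Friction and masses are not known exactly. Their poses are not given: they have to be found in the camera images.
- leg: Telescopic leg, 0.68 kg in all, loose: outer aluminium tube 150 long, 40 wide, 34 high, origin under its middle, x along it towards the rubber foot, z up. A dark steel inner tube, 28 wide, stands 36 out at +x and ends in the foot (30 wide). The straight 40 wide sides can be gripped; balance point about x = +8.
- leg_front (a point): Middle of the outer tube's end face on the foot's side: 75 ahead of the leg's origin along its x, 17 above its underside. The top wall, 4 thick, has a slot, 12 wide, widening to three square holes, 20.5 wide: at x = -54, about -10 and +34 from the leg's origin.
- inner_tube (a joint): How far the inner tube is slid out (m, along the leg's +x): 0 at the start, button in the first hole, 0.088 in the last (end stop). The next hole is the middle one; its insert is clamped differently on each leg, so it lies anywhere from 0.037 to 0.051: find it by feel. Sliding takes 1 to 3 N. Up in a hole, the button's square collar (18 wide) locks the tube with 1.2 mm play.
- release_button (a joint): Press depth of the button (m): 0 fully up, 0.009 fully down; 5 N to begin, 8.6 N fully down. It rides on the inner tube. Pressed 5.5 mm or more it lets the tube slide. Let go between holes, it stays 5 mm down, rubbing under the top wall, still slides, and springs up by itself at a hole, where it stops the tube. Held down it passes the hole without popping up.
- button_top (a point): Centre of the top of the button's round black head: diameter 22, 18 tall, on a stem 9 thick. When up, the head's underside stands 10 above the leg's top face and its top 28 above it (62 above the leg's underside). Moves with the inner tube.
- cradle: Grey holding cradle fixed to the worktop: base plate 190 x 70, 10 thick; origin under its centre, x towards the forked end. The leg lies on the plate, same x direction, its origin 10 above the cradle's, between four corner cheeks: 45 apart inside, tops 34 high, at 49 to 79 either way along x. Between them the sides are open for fingers.
- cradle_seat (a point): Centre of the cradle plate's top, where the leg's origin belongs. End stops: at -x a closed one (face at -79, top 34 above the worktop), at +x two fork posts (face at +79, top 44) with a 32 wide gap through which foot and inner tube come out. They hold the outer tube (4 end play, 2.5 side play each way) while the inner tube is slid out.
- beaker_100: Small glass beaker, 54 wide and 70 high, a bystander; origin under its centre.
- flask_125: Conical glass flask, 68 wide and 115 high, a bystander; origin under its centre.
There are look-alikes about, which are no part of the job. Leave any red look-alike of the leg alone.

How it is judged:
By the outcome, as a careful person would: the job done as asked, in the order asked, and still so for the second after the job is handed in, with the robot touching nothing.
It also fails if it takes over 51 s, if anything falls off the work surface, if the arm or the gripper's body presses on something with over 40 N, if the wrist force passes 120 N, or if a joint passes its speed limit or range.

ROBOT

A 6-joint arm with a two-finger parallel gripper is mounted at the origin on a cart in front of the work surface, level with it; the furniture and walls round the work are solid. World frame = base frame: x ahead of the robot, y to its left, z up, the work surface at z = 0. Lengths are in m, angles in rad, forces in N, time in s.
With the tool pointing down it reaches from about 0.325 to 1 m from the base axis. Payload 5.1 kg.
Tool frame: the origin (TCP) lies midway between the tips of the shut fingers; the grasp point (between the pads) lies 19 mm behind it (arm.pinch_z is the distance from the TCP to the grasp point, in m); z points along the fingers, y is the line along which they close (so a half turn about z gives the same grasp; the last joint's range is limited). The gripper opens to 85 mm and grips with 20 to 120 N. Pads are 22 mm wide; open, the fingers measure 114 mm over their backs; the gripper's body (76 mm by 85 mm) begins 54 mm behind the grasp point. The pads swing forward as they close: fully open they stand 13 mm farther back than shut.
Start: joints at [-1.325, 0.124, 1.65, -0, 1.367, -0.083], TCP at [0.21, -0.615, 0.231] pointing down, gripper open.
Joint ranges: [-2.61, 2.61], [-1.02, 2.33], [0.03, 2.71], [-1.35, 4.49], [0.32, 2.68], [-2.91, 2.91]. Speed limits (rad/s): [2.57, 2.57, 3.14, 3.14, 3.14, 3.14].

INTERFACE

Orientations are given as a rotation vector (axis times angle).
In Python, from plant import readout, imaging, order, arm gives the robot as it stands.
- The arm moves only by the tool send_rows, never from a script. Its argument "plan" is a list of rows, each a list of 6 numbers: the shift along the tool's x, y, z each as a share of 0.1 m, from -1 to 1, then the turn, a rotation vector about the tool's x, y, z each as a share of 90 degrees, from -1 to 1. In form: [[dx, dy, dz, rx, ry, rz], ...]. A call has 1 to 20 rows; each row shifts and turns the commanded pose from where the row before left it, along the tool's axes as they then stand; what a row does not reach is not made up. A row lasts 1/8 s, in which the tool goes at most 62.5 mm and 10.7 degrees, less where a joint would pass 70% of its speed; a pose out of reach is approached as far as the arm can. A call with a number of a shift or a turn outside -1 to 1 is refused whole. A call with a gripper value outside its range is refused whole. "hand" is the closure, from 0 (fully open) to 1 (shut), set as the call begins (left out, the last holds). The fingers move at their own pace and stop on an object; the grip force is fixed at half the most. Time passes only in rows, so rows that do not move let the fingers close. It gives the time, the measured TCP pose, the force, the opening and the grip force at its end, in the units of the state.
- readout.get_state(): the state, without advancing time (a new reading comes with each control period).
- imaging.snapshot(name): name is "scene" or "top" or "wrist"; returns a dict with "img" (384x512x3 uint8, red, green, blue), "fx", "fy", "cx", "cy" (pixels), "extrinsics" (4x4, takes a point from camera to world coordinates). Camera axes: x right, y up, looking along -z (the intrinsics and any distortion apply to the point x, -y, -z); pixel columns grow to the right and rows downward; lengths in m; the calibration is good to about 2 mm. A picture is of the moment at which its call begins. There is no depth.
- order.close_job(): hands the job in; it is judged then, once.
The state is a dict: "t": time; "qpos": joint angles; "qd": joint speeds; "tau": joint torques, N m; "position": TCP position; "tool_rot": TCP orientation; "force": force on the tool from outside, world axes, zero at the start; "ft_torque": the same for the moment, N m; "grip_width": finger opening in m; "grip_force": force on a finger pad.
Only numpy, scipy, OpenCV 4.12 (cv2) and the standard library are available. Lean on these libraries where they do the work, as an engineer would, in place of code of your own. Each camera call takes 0.05 s, during which the arm holds its last target. There are 200 camera calls.

## Working session

There is one attempt and no reset: what is moved stays moved. The work goes in short steps, Python scripts to look and compute and a tool call to move; the robot and the scene stay as the last step left them, time stands still between calls to the robot, and variables do not carry over. Pictures are saved under pics/ and viewed, at most 10 in all, crops included, and the job is handed in when it is done.

Besides the shell and the picture viewer there is one more tool, called after ">>>" as a command line: name --pt "numbers of a row" for each row, then --argument value for the rest. send_rows: Moves the arm, as the interface text tells. Shift numbers are shares of 0.1 m and turn numbers shares of 90 degrees, none past 1 either way. Its arguments: {"type":"object","properties":{"plan":{"type":"array","items":{"type":"array","items":{"type":"number"}}},"hand":{"type":"number"}},"required":["plan"]}

```bash
mkdir -p pics
cat > h.py <<'E'
import numpy as np,cv2
from plant import readout,imaging,order,arm
from scipy.spatial.transform import Rotation as R
def snap(n):
    s=imaging.snapshot(n); return s
def save(s,f,crop=None,k=1):
    im=s["img"][:,:,::-1]
    if crop: a,b,c,d=crop; im=im[b:d,a:c]
    cv2.imwrite("pics/"+f,cv2.resize(im,None,fx=k,fy=k,interpolation=cv2.INTER_CUBIC))
def ray(s,u,v,z):
    E=np.array(s["extrinsics"]);d=np.array([(u-s["cx"])/s["fx"],-(v-s["cy"])/s["fy"],-1])
    w=E[:3,:3]@d;o=E[:3,3];return o+w*(z-o[2])/w[2]
def proj(s,p):
    E=np.array(s["extrinsics"]);c=E[:3,:3].T@(np.array(p)-E[:3,3])
    return s["cx"]+s["fx"]*c[0]/-c[2], s["cy"]-s["fy"]*c[1]/-c[2]
E
python3 - <<'E'
from h import *
import pickle
a=snap("scene");b=snap("top");pickle.dump((a,b),open("s0.pkl","wb"))
save(a,"scene0.png",k=1.5);save(b,"top0.png",k=1.5)
for s in(a,b):print({k:v for k,v in s.items() if k!="img"})
print(readout.get_state(),arm.pinch_z)
E
```

```text
{'fx': 448.5873162817327, 'fy': 448.5873162817327, 'cx': 256.25058382018375, 'cy': 183.6043418025014, 'extrinsics': array([[ 0.99995462,  0.00147143,  0.00941245,  0.58278973],
       [ 0.00775673,  0.44786207, -0.89406901, -1.18480623],
       [-0.00553104,  0.89410145,  0.44783033,  0.6639245 ],
       [ 0.        ,  0.        ,  0.        ,  1.        ]])}
{'fx': 488.54191829846235, 'fy': 488.54191829846235, 'cx': 256.7307842724705, 'cy': 191.28535581953435, 'extrinsics': array([[ 0.00603131,  0.9906648 , -0.13618693,  0.37303067],
       [-0.99997057,  0.00662088,  0.00387659,  0.04052865],
       [ 0.00474207,  0.13615954,  0.99067557,  1.58090474],
       [ 0.        ,  0.        ,  0.        ,  1.        ]])}
{'t': 0.1, 'qpos': array([-1.32459751e+00,  1.24437602e-01,  1.65154659e+00,  5.74649733e-05,
        1.36748332e+00, -8.25870967e-02]), 'qd': array([ 0.00052549, -0.00105475, -0.00312453,  0.00233306,  0.0011402 ,
        0.00060074]), 'tau': array([ 5.42670223e-04, -4.24928892e+01, -3.66654181e+01, -1.07672190e-04,
        3.95919022e-03, -1.80717103e-05]), 'position': array([ 0.20974202, -0.61464975,  0.230172  ]), 'tool_rot': array([-3.09739239e+00, -5.13808035e-01,  1.52466625e-04]), 'force': array([ 0.5199274 , -0.16372665, -0.33343655]), 'ft_torque': array([-0.02715926,  0.06791435,  0.01615516]), 'grip_force': 0.0, 'grip_width': 0.085290775178221} 0.0187
```

View pics/scene0.png

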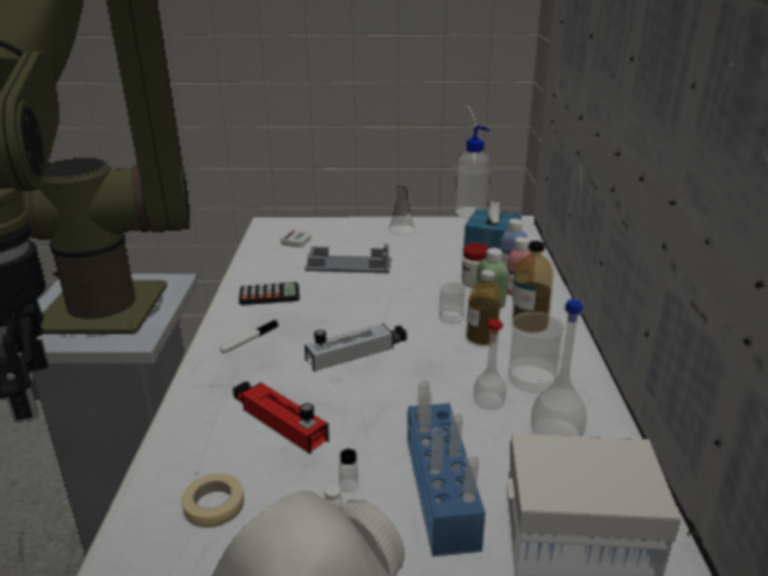

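View pics/top0.png

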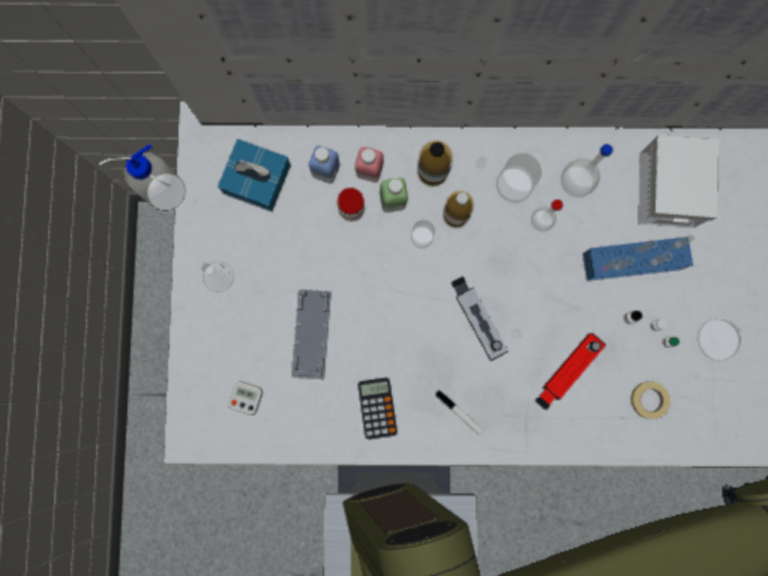

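The grey leg (top view, about 480,318) and the red look-alike (572,370) are both visible. The grey one matches the aluminium leg. The cradle is at (311,334), the beaker at (422,234) and the flask at (217,276). I'll confirm with an enlarged crop.

Run:
```python
from h import *
import pickle
a,b=pickle.load(open("s0.pkl","rb"))
save(b,"crop0.png",(190,180,346,260),5)
```

```text
(no output)
```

View pics/crop0.png

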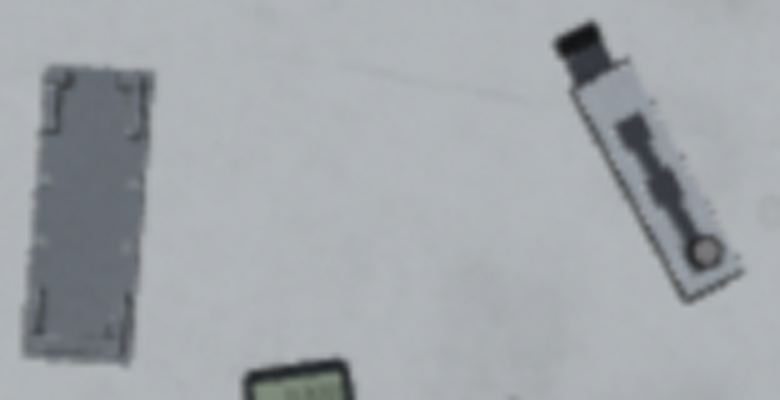

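Run:
```python
from h import *
import pickle
a,b=pickle.load(open("s0.pkl","rb"))
g=lambda u,v,z:ray(b,190+u/5-.4,180+v/5-.4,z)[:2]
L=[g(*p,.034) for p in((572,90),(630,60),(743,270),(688,300))]
f=(L[0]+L[1])/2;r=(L[2]+L[3])/2
print("leg",f,r,(f+r)/2,np.linalg.norm(f-r),np.degrees(np.arctan2(*(f-r)[::-1])))
print("button",g(705,250,.062)," foot",g(578,38,.017))
C=[g(*p,.010) for p in((47,66),(153,70),(132,362),(23,355))]
f=(C[0]+C[1])/2;r=(C[2]+C[3])/2
print("cradle",f,r,(f+r)/2,np.linalg.norm(f-r),np.degrees(np.arctan2(*(f-r)[::-1])))
for n,p in(("beaker",(422,234,.03)),("flask",(217,276,.03))):print(n,ray(b,p[0]/1.5,p[1]/1.5,p[2]))
save(a,"crops.png",(195,155,275,255),6)
```

```text
leg [ 0.5761345  -0.13515235] [ 0.44283544 -0.20633938] [ 0.50948497 -0.17074587] 0.15111661634616397 28.103998131517724
button [ 0.46320298 -0.1956546 ]  foot [ 0.60241365 -0.1223821 ]
cradle [0.58169313 0.1871648 ] [0.39462022 0.19793404] [0.48815667 0.19254942] 0.18738263092990703 -3.2947127927999826
beaker [ 0.70206688 -0.04449102  0.03      ]
flask [0.60741632 0.39404273 0.03      ]
```

View pics/crops.png

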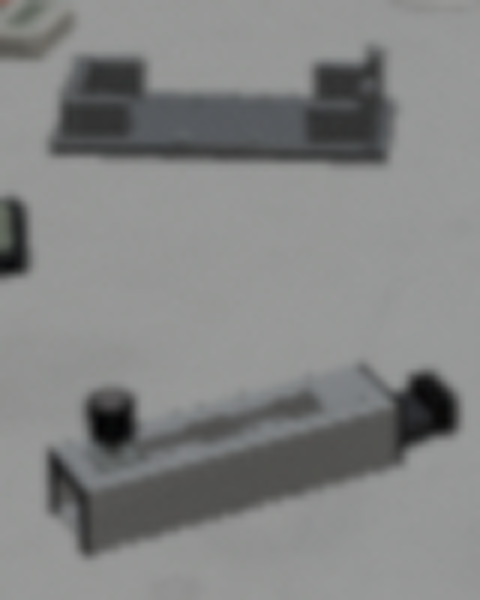

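Forked end is at world +x (two taller posts at right of cradle in the scene crop). The grey leg's foot points to about +28°. Moving above it.

>>> send_rows --pt "0.362 -0.272 0 0 0 0" --pt "0.362 -0.272 0 0 0 0" --pt "0.362 -0.272 0 0 0 0" --pt "0.362 -0.272 0 0 0 0" --pt "0.362 -0.272 0 0 0 0" --pt "0.362 -0.272 0 0 0 0" --pt "0.362 -0.272 0 0 0 0" --pt "0.362 -0.272 0 0 0 0" --pt "0.362 -0.272 0 0 0 0" --pt "0.362 -0.272 0 0 0 0" --pt "0.362 -0.272 0 0 0 0" --pt "0.362 -0.272 0 0 0 0" --pt "0 0 0 0 0 -0.103" --pt "0 0 0 0 0 0" --pt "0 0 0 0 0 0" --hand 0

```text
t: 1.98
position: [0.5153, -0.1662, 0.231]
tool_rot: [-3.048, -0.759, 0.001]
force: [0.7, -0.3, 0.3]
grip_width: 0.0856
grip_force: 0.0
```

Run:
```python
from h import *
import pickle
w=snap("wrist");pickle.dump(w,open("w1.pkl","wb"));save(w,"w1.png",k=1.5)
s=readout.get_state();print(s["t"],s["position"],s["tool_rot"],s["qpos"])
m=R.from_rotvec(s["tool_rot"]).as_matrix();print(m);print(w["extrinsics"],w["fx"],w["cx"],w["cy"])
for p in((.516,-.167,.034),(.462,-.196,.062),(.576,-.135,.034)):print(proj(w,p))
```

```text
2.025 [ 0.51527386 -0.16639408  0.23115063] [-3.04836541e+00 -7.58865252e-01  3.46184628e-04] [-4.11512608e-01 -1.17130163e-01  1.89213280e+00  1.69235766e-05
  1.36688078e+00  6.71315563e-01]
[[ 8.83288861e-01  4.68829095e-01 -2.59862499e-04]
 [ 4.68829137e-01 -8.83288867e-01  1.31494508e-04]
 [-1.67885201e-04 -2.37978745e-04 -9.99999958e-01]]
[[ 4.69133002e-01  8.51133105e-01  2.35556076e-01  5.75788770e-01]
 [-8.83127146e-01  4.52384258e-01  1.24237384e-01 -1.35969717e-01]
 [-8.19310177e-04 -2.66309822e-01  9.63887134e-01  3.74253123e-01]
 [ 0.00000000e+00  0.00000000e+00  0.00000000e+00  1.00000000e+00]] 292.41071451327247 254.78320645026164 190.19377495429532
(np.float64(254.47344684887167), np.float64(168.47928840233772))
(np.float64(254.68563464857547), np.float64(225.82512894538925))
(np.float64(254.35634537294953), np.float64(108.81073081043345))
```

View pics/w1.png

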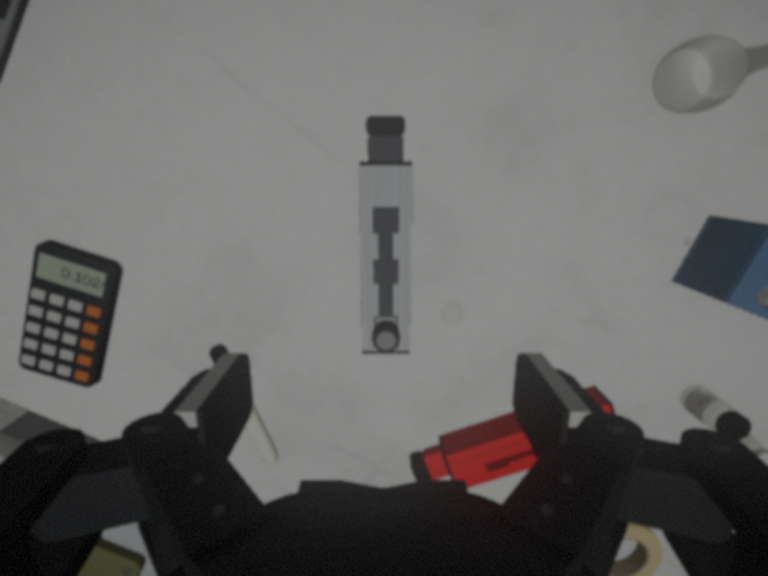

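The wrist view shows the leg upright: front edge at (385.5,162), rear edge (385.5,352), button (386,340).

Run:
```python
from h import *
import pickle
w=pickle.load(open("w1.pkl","rb"));h=lambda u,v:ray(w,u/1.5-.17,v/1.5-.17,.034)[:2]
f=h(385.5,162.5);r=h(386,352.5);print(f,r,(f+r)/2,np.linalg.norm(f-r),np.degrees(np.arctan2(*(f-r)[::-1])))
s=np.array([.51527,-.16639]);c=(f+r)/2;M=np.array([[.8833,.4688],[.4688,-.8833]]);print("leg origin in tool xy",M.T@(c-s))
```

```text
[ 0.57791738 -0.13711993] [ 0.44250118 -0.20985562] [ 0.51020928 -0.17348777] 0.15371410780547679 28.241442057835478
leg origin in tool xy [-0.00779757  0.003897  ]
```

>>> send_rows --pt "0 0.025 0.3 0 0 0" --pt "0 0 0.4 0 0 0" --pt "0 0 0.4 0 0 0" --pt "0 0 0.4 0 0 0" --pt "0 0 0.4 0 0 0" --pt "0 0 0.25 0 0 0" --pt "0 0 0.1 0 0 0" --pt "0 0 0 0 0 0"

```text
t: 3.02
position: [0.5165, -0.1685, 0.0062]
tool_rot: [-3.048, -0.761, 0.001]
force: [1.7, 0.1, 0.6]
grip_width: 0.0854
grip_force: 0.0
```

>>> send_rows --pt "0 0 0 0 0 0" --pt "0 0 0 0 0 0" --pt "0 0 0 0 0 0" --pt "0 0 0 0 0 0" --pt "0 0 0 0 0 0" --pt "0 0 0 0 0 0" --hand 1

```text
t: 3.78
position: [0.5176, -0.1684, 0.0076]
tool_rot: [3.047, 0.763, 0.002]
force: [-1.5, 1.2, 6.0]
grip_width: 0.0393
grip_force: 64.7
```

>>> send_rows --pt "0 0 -0.2 0 0 0" --pt "0 0 -0.4 0 0 0" --pt "0 0 -0.4 0 0 0" --pt "0 0 -0.4 0 0 0" --pt "0 0 -0.2 0 0 0" --pt "0.1 -0.23 0 0 0 0" --pt "0.17 -0.4 0 0 0 0" --pt "0.17 -0.4 0 0 0 0" --pt "0.17 -0.4 0 0 0 0" --pt "0.17 -0.4 0 0 0 0" --pt "0.1 -0.24 0 0 0 0" --pt "0 0 0 0 0 0.06" --pt "0 0 0 0 0 0.09" --pt "0 0 0 0 0 0.09" --pt "0 0 0 0 0 0.09" --pt "0 0 0 0 0 0.02" --pt "0 0 0 0 0 0" --pt "0 0 0 0 0 0"

```text
t: 6.02
position: [0.4966, 0.0558, 0.1658]
tool_rot: [3.14, -0.091, -0.001]
force: [-0.1, 0.1, -5.7]
grip_width: 0.0391
grip_force: 63.3
```

Run:
```python
from h import *
import pickle
w=snap("wrist");pickle.dump(w,open("w2.pkl","wb"));save(w,"w2.png",(0,0,400,300),2)
s=readout.get_state();print(s["t"],s["position"],s["tool_rot"],s["force"],s["grip_width"])
m=R.from_rotvec(s["tool_rot"]).as_matrix();print(m)
```

```text
6.075 [0.49671005 0.05585228 0.166043  ] [ 3.14024623e+00 -9.15922014e-02 -7.17280515e-04] [-0.06319142  0.38195653 -6.96472947] 0.038964606526517426
[[ 9.98299891e-01 -5.82848175e-02 -4.56759810e-04]
 [-5.82848225e-02 -9.98299995e-01  2.43130377e-06]
 [-4.56125024e-04  2.41949941e-05 -9.99999896e-01]]
```

View pics/w2.png

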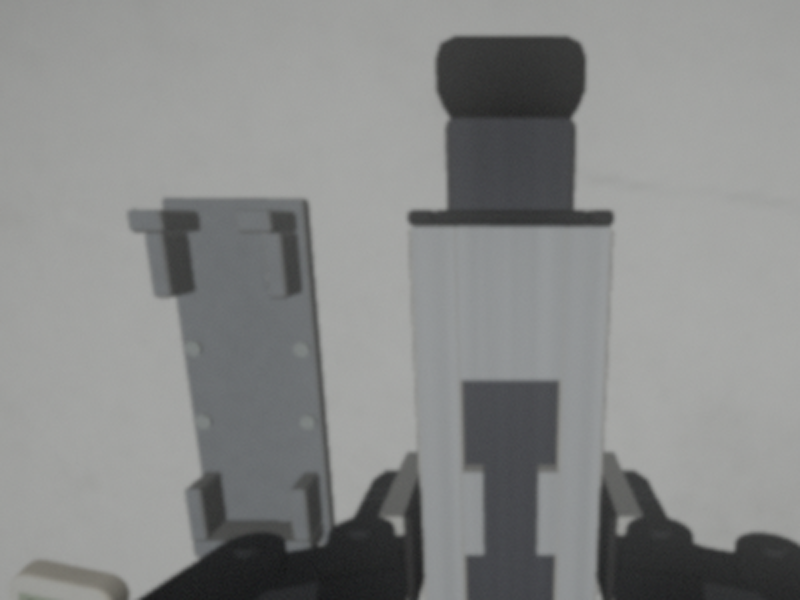

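The wrist view shows the fork at the image top, which is world +x. The cradle's screws are at (192,349), (300,349), (203,422) and (306,422). The held leg's front edge is at (412–612, 211).

Run:
```python
from h import *
import pickle
w=pickle.load(open("w2.pkl","rb"));h=lambda u,v,z:ray(w,u/2-.25,v/2-.25,z)[:2]
S=[h(*p,.010) for p in((192,349),(300,349),(203,422),(306,422))];print("screws",S,np.mean(S,0))
d=(S[0]+S[1]-S[2]-S[3])/2;print("yaw",np.degrees(np.arctan2(d[1],d[0])))
P=[h(*p,.010) for p in((165,200),(304,200))];m=(P[0]+P[1])/2;print("plate front",P,m)
e=h(331,520,.010);d=P[1]-e;print("right edge yaw",np.degrees(np.arctan2(d[1],d[0])))
e=h(197,553,.010);d=P[0]-e;print("left edge len,yaw",np.linalg.norm(d),np.degrees(np.arctan2(d[1],d[0])))
M=np.array([[.9983,-.0583],[-.0583,-.9983]]);T=np.array([.4967,.0559])
for v in (211,225):
  f=[h(u,v,.192) for u in(411,612.5)];print("leg front tool",M.T@(np.mean(f,0)-T),np.linalg.norm(f[0]-f[1]))
f=h(410,250,.192);r=h(416,440,.192);f2=h(612,250,.192);r2=h(606,440,.192)
print("sides tool",[M.T@(q-T) for q in(f,r,f2,r2)])
print("hole mid front/rear",[M.T@(h(510,v,.192)-T) for v in(381,466)])
```

```text
screws [array([0.50905005, 0.22052614]), array([0.50579875, 0.16415854]), array([0.46872725, 0.22276083]), array([0.46551786, 0.16710777])] [0.48727348 0.19363832]
yaw -3.6798355434554098
plate front [array([0.58351211, 0.21862601]), array([0.57959794, 0.15079347])] [0.58155502 0.18470974]
right edge yaw -3.6319330655209
left edge len,yaw 0.19530717145732415 -6.885344527020964
leg front tool [0.06984246 0.0015036 ] 0.03873950364044263
leg front tool [0.06724157 0.00150741] 0.03897865047269103
sides tool [array([ 0.06250241, -0.01838786]), array([ 0.02282872, -0.01888958]), array([0.0625301, 0.0211231]), array([0.02285845, 0.02171383])]
hole mid front/rear [array([0.03592702, 0.00119003]), array([0.01683599, 0.00120275])]
```

>>> send_rows --pt "-0.012 -0.173 0 0 0 0" --pt "-0.02 -0.3 0 0 0 0" --pt "-0.03 -0.4 0 0 0 0" --pt "-0.02 -0.3 0 0 0 0" --pt "-0.01 -0.2 0 0 0 0.002" --pt "0 0 0.2 0 0 0" --pt "0 0 0.4 0 0 0" --pt "0 0 0.3 0 0 0" --pt "0 0 0.1 0 0 0" --pt "0 0 0 0 0 0" --pt "0 0 0 0 0 0"

```text
t: 7.45
position: [0.4971, 0.1937, 0.0679]
tool_rot: [-3.139, 0.098, -0.004]
force: [0.4, -0.4, -6.4]
grip_width: 0.0387
grip_force: 63.2
```

Run:
```python
from h import *
import pickle
w=snap("wrist");b=snap("top");pickle.dump((w,b),open("w3.pkl","wb"))
A=cv2.resize(w["img"][0:300,100:400,::-1],None,fx=2,fy=2,interpolation=cv2.INTER_CUBIC)
B=cv2.resize(b["img"][170:270,180:230,::-1],(200,400),interpolation=cv2.INTER_CUBIC)
B=cv2.copyMakeBorder(B,0,200,0,0,cv2.BORDER_CONSTANT);cv2.imwrite("pics/w3.png",np.hstack([A,B]))
s=readout.get_state();print(s["t"],s["position"],s["tool_rot"],s["force"],s["grip_width"])
m=R.from_rotvec(s["tool_rot"]).as_matrix();print(m)
```

```text
7.55 [0.49712208 0.19375135 0.06811416] [-3.13909151  0.09799387 -0.00488044] [-0.25387769 -0.29716163 -6.75311749] 0.038667572977379945
[[ 9.98048037e-01 -6.23720900e-02  3.13663494e-03]
 [-6.23750990e-02 -9.98052398e-01  8.70723575e-04]
 [ 3.07621718e-03 -1.06467187e-03 -9.99994702e-01]]
```

View pics/w3.png

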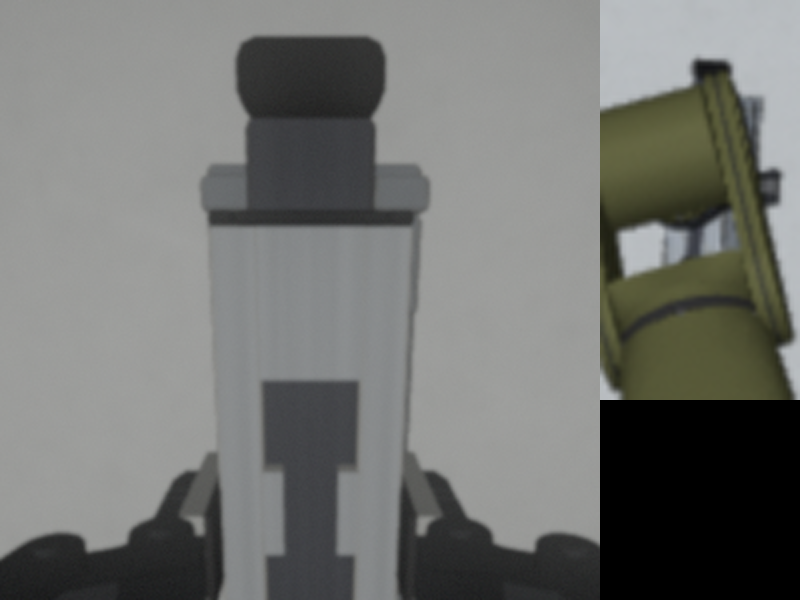

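The fork posts show at columns 202–429 (centre 315.5), while the leg is centred at 311. So the leg sits slightly left, and I'll work out by how much.

Run:
```python
from h import *
import pickle
w2=pickle.load(open("w2.pkl","rb"));h2=lambda u,v,z:ray(w2,u/2-.25,v/2-.25,z)[:2]
w=pickle.load(open("w3.pkl","rb"))[0];h=lambda u,v,z:ray(w,100+u/2-.25,v/2-.25,z)[:2]
yaw=np.radians(-3.57);M=np.array([[np.cos(yaw),np.sin(yaw)],[-np.sin(yaw),np.cos(yaw)]]) # world->cradle-ish axes
O=np.array([.4875,.194])
c=lambda p:M@(p-O)*1000
print("w3 posts outer",c(h(202,190,.044)),c(h(429,190,.044)),"far edge",c(h(225,166,.044)),c(h(410,166,.044)))
print("w3 leg front",c(h(209,211,.094)),c(h(413,211,.094)), "at z.092",c(h(209,211,.091)),c(h(413,211,.091)))
print("w3 hole",c(h(310,381,.094)),c(h(310,466,.094)))
print("w2 posts far/near",c(h2(130,211,.044)),c(h2(295,211,.044)),c(h2(130,230,.044)),c(h2(295,230,.044)))
```

```text
w3 posts outer [85.76761152 28.66720377] [ 85.78394158 -33.18068126] far edge [91.93069561 22.16423701] [ 91.94182728 -27.7268055 ]
w3 leg front [79.46518717 18.65146398] [ 79.47700905 -20.68469088] at z.092 [79.51358019 19.15283912] [ 79.52570412 -21.18837543]
w3 hole [45.48918433 -0.83725991] [26.39179304 -0.84277173]
w2 posts far/near [88.71613072 27.31028187] [ 89.05160156 -44.51947702] [80.6996234  28.66213068] [ 81.0381136  -43.77079611]
```

>>> send_rows --pt "-0.007 0.0125 0 0 0 0" --pt "0 0 0.1 0 0 0" --pt "0 0 0.1 0 0 0" --pt "0 0 0.08 0 0 0" --pt "0 0 0.06 0 0 0" --pt "0 0 0.04 0 0 0" --pt "0 0 0.03 0 0 0" --pt "0 0 0 0 0 0"

```text
t: 8.55
position: [0.495, 0.1922, 0.0252]
tool_rot: [3.14, -0.098, -0.0]
force: [0.4, 0.5, -6.7]
grip_width: 0.0387
grip_force: 63.3
```

>>> send_rows --pt "0 0 0.025 0 0 0" --pt "0 0 0.025 0 0 0" --pt "0 0 0.02 0 0 0" --pt "0 0 0 0 0 0"

```text
t: 9.05
position: [0.4948, 0.1922, 0.018]
tool_rot: [3.14, -0.098, -0.001]
force: [0.4, 0.0, -5.8]
grip_width: 0.039
grip_force: 63.3
```

>>> send_rows --pt "0 0 0.012 0 0 0" --pt "0 0 0 0 0 0"

```text
t: 9.3
position: [0.4952, 0.1923, 0.0177]
tool_rot: [-3.14, 0.098, -0.0]
force: [-2.8, -0.4, -2.0]
grip_width: 0.0391
grip_force: 63.7
```

>>> send_rows --pt "0 0 0 0 0 0" --pt "0 0 0 0 0 0" --pt "0 0 0 0 0 0" --pt "0 0 0 0 0 0" --pt "0 0 -0.1 0 0 0" --pt "0 0 -0.4 0 0 0" --pt "0 0 -0.5 0 0 0" --pt "0 0 -0.3 0 0 0" --pt "-0.4 0 0 0 0 0" --pt "-0.5 0 0 0 0 0" --pt "-0.3 0 0 0 0 0" --pt "0 0 0 0 0 0" --pt "0 0 0 0 0 0" --hand 0

```text
t: 10.92
position: [0.376, 0.1999, 0.148]
tool_rot: [-3.139, 0.098, -0.003]
force: [-0.2, 0.1, 0.0]
grip_width: 0.0853
grip_force: 0.0
```

Run:
```python
from h import *
import pickle
w=snap("wrist");pickle.dump(w,open("w4.pkl","wb"));save(w,"w4.png",(100,50,400,275),2.6)
s=readout.get_state();print(s["t"],s["position"],s["tool_rot"],s["force"],s["grip_width"])
for p in ((.4355,.196,.072),):print(proj(w,p))
```

```text
10.975 [0.37616258 0.19982    0.14784862] [-3.13964971e+00  9.82435283e-02 -1.99670156e-03] [ 0.11076655  0.33809316 -0.10221771] 0.08559569762048003
(np.float64(253.5627764407374), np.float64(122.03635200146721))
```

View pics/w4.png

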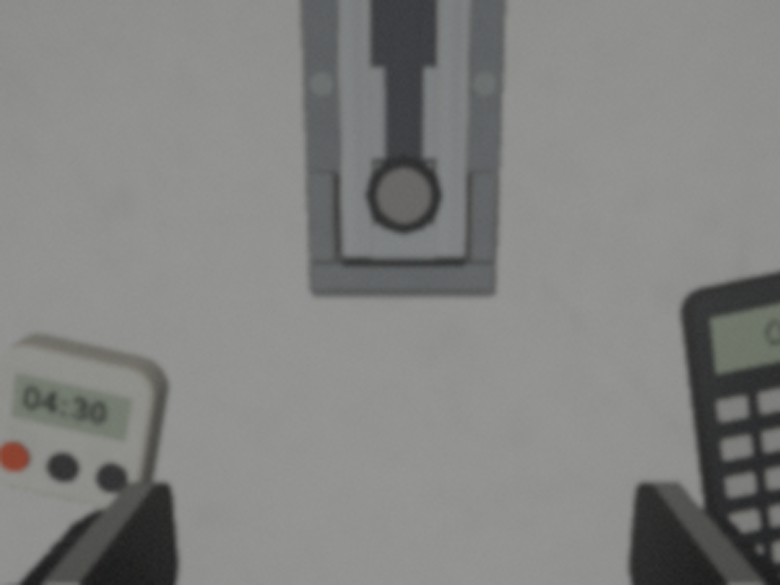

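The leg lies flat in the cradle. The button is at crop (404,195), about (0.434, 0.195) in world. Next I'll shut the fingers and go to just above it.

>>> send_rows --pt "0.18 0.012 0 0 0 0" --pt "0.3 0 0 0 0 0" --pt "0.1 0 0 0 0 0" --pt "0 0 0 0 0 0" --pt "0 0 0.15 0 0 0" --pt "0 0 0.3 0 0 0" --pt "0 0 0.2 0 0 0" --pt "0 0 0.05 0 0 0" --pt "0 0 0 0 0 0" --hand 1

```text
t: 12.1
position: [0.4325, 0.1949, 0.0768]
tool_rot: [3.14, -0.097, -0.001]
force: [-0.2, -0.6, 0.1]
grip_width: -0.0002
grip_force: 0.0
```

>>> send_rows --pt "0 0 0.03 0 0 0" --pt "0 0 0.03 0 0 0" --pt "0 0 0.02 0 0 0" --pt "0 0 0 0 0 0"

```text
t: 12.6
position: [0.4338, 0.1951, 0.0702]
tool_rot: [-3.14, 0.098, -0.002]
force: [-0.8, -0.5, 5.7]
grip_width: 0.0001
grip_force: 2.7
```

>>> send_rows --pt "0 0 0.03 0 0 0" --pt "0 0 0.03 0 0 0" --pt "0 0 0 0 0 0"

```text
t: 12.98
position: [0.4343, 0.1952, 0.0646]
tool_rot: [-3.14, 0.098, -0.004]
force: [-1.6, -1.3, 7.5]
grip_width: 0.0002
grip_force: 3.8
```

>>> send_rows --pt "0 0 0.007 0 0 0" --pt "0.02 0 0 0 0 0" --pt "0.02 0 0 0 0 0" --pt "0.02 0 0 0 0 0" --pt "0.02 0 0 0 0 0" --pt "0.02 0 0 0 0 0" --pt "0.02 0 0 0 0 0" --pt "0.02 0 0 0 0 0"

```text
t: 13.98
position: [0.4484, 0.1943, 0.0642]
tool_rot: [-3.139, 0.098, -0.004]
force: [-1.5, -0.5, 7.9]
grip_width: 0.0002
grip_force: 3.9
```

>>> send_rows --pt "0.02 0 0 0 0 0" --pt "0.02 0 0 0 0 0" --pt "0.02 0 0 0 0 0" --pt "0 0 0 0 0 0"

```text
t: 14.48
position: [0.4547, 0.1939, 0.0643]
tool_rot: [-3.14, 0.098, -0.005]
force: [0.0, -1.4, 7.0]
grip_width: 0.0001
grip_force: 3.9
```

>>> send_rows --pt "0 0 -0.1 0 0 0" --pt "0 0 -0.3 0 0 0" --pt "-0.2 0 -0.4 0 0 0" --pt "-0.4 0 0 0 0 0" --pt "-0.2 0 0 0 0 0" --pt "0 0 0 0 0 0" --pt "0 0 0 0 0 0"

```text
t: 15.35
position: [0.3737, 0.1987, 0.1426]
tool_rot: [-3.14, 0.098, -0.001]
force: [0.1, 0.1, -0.0]
grip_width: 0.0001
grip_force: 0.0
```

Run:
```python
from h import *
import pickle
w=snap("wrist");pickle.dump(w,open("w5.pkl","wb"));save(w,"w5.png",(150,0,350,200),3)
s=readout.get_state();print(s["t"],s["position"],s["tool_rot"],s["force"],s["grip_width"])
for z in(.067,.072):
  for p in ((.4335,.196,z),(.4535,.1945,z)):u,v=proj(w,p);print((u-150)*3,v*3)
```

```text
15.4 [0.37383898 0.19864776 0.14258762] [-3.14000935e+00  9.82868595e-02 -5.44443458e-04] [ 0.07936574 -0.35997377  0.43701401] 0.0001700617935405091
305.4351226909306 364.84822169702755
306.3056335182034 278.0123690561438
305.2232653120562 365.67809269654435
306.10888105362176 276.8031588343323
```

View pics/w5.png

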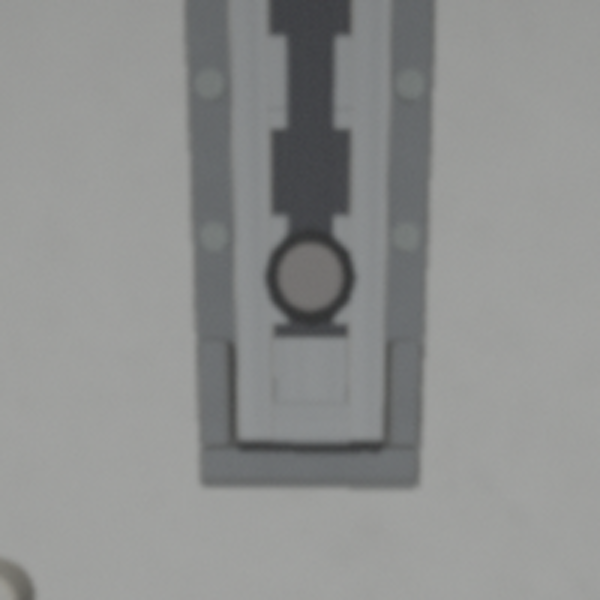

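The button now sits about 20 mm along, between holes, and is staying down. Next I'll push it from behind.

>>> send_rows --pt "0.15 0 0 0 0 0" --pt "0.25 -0.007 0 0 0 0" --pt "0.11 0 0 0 0 0" --pt "0 0 0.2 0 0 0" --pt "0 0 0.4 0 0 0" --pt "0 0 0.2 0 0 0" --pt "0 0 0.086 0 0 0" --pt "0 0 0 0 0 0" --pt "0 0 0 0 0 0"

```text
t: 16.52
position: [0.4251, 0.1965, 0.055]
tool_rot: [-3.139, 0.098, -0.003]
force: [0.4, -0.4, 0.3]
grip_width: 0.0
grip_force: 0.0
```

>>> send_rows --pt "0.02 0 0 0 0 0" --pt "0.02 0 0 0 0 0" --pt "0.02 0 0 0 0 0" --pt "0.02 0 0 0 0 0" --pt "0.02 0 0 0 0 0" --pt "0.02 0 0 0 0 0"

```text
t: 17.27
position: [0.4358, 0.1955, 0.0537]
tool_rot: [3.14, -0.098, -0.002]
force: [-4.1, 1.0, 2.2]
grip_width: 0.0002
grip_force: 1.8
```

>>> send_rows --pt "0.012 0 0 0 0 0" --pt "0.012 0 0 0 0 0" --pt "0.012 0 0 0 0 0" --pt "0.012 0 0 0 0 0" --pt "0.012 0 0 0 0 0" --pt "0.012 0 0 0 0 0"

```text
t: 18.02
position: [0.4433, 0.1949, 0.0538]
tool_rot: [3.14, -0.098, -0.0]
force: [-3.5, 1.0, 1.6]
grip_width: -0.0001
grip_force: 2.0
```

>>> send_rows --pt "0.01 0 0 0 0 0" --pt "0.01 0 0 0 0 0" --pt "0.01 0 0 0 0 0" --pt "0.01 0 0 0 0 0"

```text
t: 18.52
position: [0.4473, 0.1947, 0.0538]
tool_rot: [3.14, -0.098, -0.0]
force: [-3.7, 0.2, 2.8]
grip_width: 0.0
grip_force: 2.0
```

>>> send_rows --pt "0.01 0 0 0 0 0" --pt "0.01 0 0 0 0 0" --pt "0.01 0 0 0 0 0"

```text
t: 18.9
position: [0.4504, 0.1945, 0.0538]
tool_rot: [-3.14, 0.098, 0.0]
force: [-3.6, 1.1, 1.9]
grip_width: 0.0001
grip_force: 1.9
```

>>> send_rows --pt "0.01 0 0 0 0 0" --pt "0.01 0 0 0 0 0" --pt "0.01 0 0 0 0 0"

```text
t: 19.27
position: [0.4534, 0.1944, 0.0539]
tool_rot: [-3.14, 0.098, -0.0]
force: [-3.5, 0.6, 2.6]
grip_width: -0.0001
grip_force: 1.9
```

>>> send_rows --pt "0.01 0 0 0 0 0" --pt "0.01 0 0 0 0 0"

```text
t: 19.52
position: [0.4556, 0.1943, 0.054]
tool_rot: [-3.14, 0.098, -0.001]
force: [-3.6, 0.0, 2.6]
grip_width: 0.0001
grip_force: 1.7
```

>>> send_rows --pt "0.01 0 0 0 0 0" --pt "0.01 0 0 0 0 0"

```text
t: 19.77
position: [0.4578, 0.1941, 0.0539]
tool_rot: [-3.14, 0.098, -0.002]
force: [-0.6, 0.6, 1.2]
grip_width: -0.0
grip_force: 0.6
```

>>> send_rows --pt "0.01 0 0 0 0 0" --pt "0.01 0 0 0 0 0"

```text
t: 20.02
position: [0.4591, 0.194, 0.0539]
tool_rot: [-3.14, 0.098, 0.001]
force: [-5.7, 0.8, 3.0]
grip_width: 0.0001
grip_force: 2.2
```

The force dropped and then rose again, which suggests the button popped. Backing off to check.

>>> send_rows --pt "-0.1 0 0 0 0 0" --pt "-0.1 0 -0.2 0 0 0" --pt "-0.2 0 -0.4 0 0 0" --pt "-0.3 0 -0.2 0 0 0" --pt "0 0 0 0 0 0" --pt "0 0 0 0 0 0"

```text
t: 20.78
position: [0.3893, 0.1982, 0.1334]
tool_rot: [3.14, -0.097, 0.001]
force: [0.6, -0.1, -1.1]
grip_width: -0.0001
grip_force: 0.0
```

Run:
```python
from h import *
import pickle
w=snap("wrist");a=snap("scene");pickle.dump((w,a),open("w6.pkl","wb"))
A=cv2.resize(w["img"][0:200,155:355,::-1],(500,500),interpolation=cv2.INTER_CUBIC)
B=cv2.resize(a["img"][145:195,195:275,::-1],None,fx=3.7,fy=3.7,interpolation=cv2.INTER_CUBIC)
B=cv2.copyMakeBorder(B,0,500-B.shape[0],0,0,cv2.BORDER_CONSTANT);cv2.imwrite("pics/w6.png",np.hstack([A,B]))
s=readout.get_state();print(s["t"],s["position"],s["force"])
```

```text
20.875 [0.38928461 0.19808698 0.1328308 ] [0.10992991 0.13364895 0.13201846]
```

View pics/w6.png

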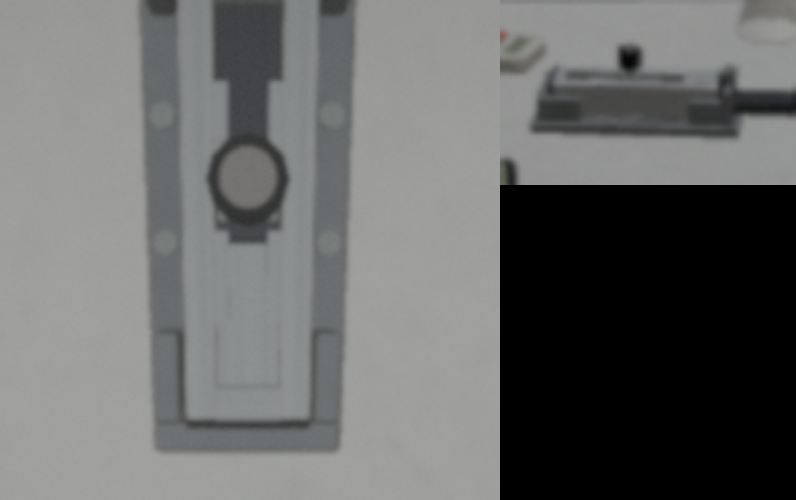

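The button seems to be up in the middle hole at wrist crop (248,180), with the stem visible in the scene inset. I'll touch the top lightly to confirm its height: about 0.072 if fully up, 0.067 if not.

>>> send_rows --pt "0.2 0 0 0 0 0" --pt "0.4 0 0 0 0 0" --pt "0.3 0 0 0 0 0" --pt "0 0 0.2 0 0 0" --pt "0 0 0.25 0 0 0" --pt "0 0 0.11 0 0 0" --pt "0 0 0 0 0 0" --pt "0 0 0 0 0 0"

```text
t: 21.88
position: [0.4799, 0.1929, 0.0786]
tool_rot: [-3.14, 0.098, -0.002]
force: [1.0, 0.1, -0.2]
grip_width: 0.0
grip_force: 0.0
```

>>> send_rows --pt "0 0 0.02 0 0 0" --pt "0 0 0.02 0 0 0" --pt "0 0 0.01 0 0 0" --pt "0 0 0 0 0 0"

```text
t: 22.38
position: [0.4791, 0.1927, 0.0728]
tool_rot: [-3.14, 0.098, 0.0]
force: [-1.2, -0.4, -0.2]
grip_width: -0.0004
grip_force: 0.0
```

>>> send_rows --pt "0 0 0.012 0 0 0" --pt "0 0 0.012 0 0 0" --pt "0 0 0 0 0 0"

```text
t: 22.75
position: [0.4795, 0.1929, 0.0713]
tool_rot: [-3.14, 0.098, -0.0]
force: [-1.5, -0.4, 4.2]
grip_width: -0.0002
grip_force: 2.5
```

The fingers met the button at z ≈ 0.071, so it's fully up. Retreating and handing in.

>>> send_rows --pt "0 0 -0.1 0 0 0" --pt "0 0 -0.4 0 0 0" --pt "0 0 -0.5 0 0 0" --pt "0 0 -0.2 0 0 0" --pt "0 0 0 0 0 0" --pt "0 0 0 0 0 0" --pt "0 0 0 0 0 0"

```text
t: 23.62
position: [0.478, 0.1924, 0.188]
tool_rot: [3.139, -0.098, -0.006]
force: [-0.2, 0.0, 0.3]
grip_width: 0.0003
grip_force: 0.0
```

```bash
python3 -c "
from h import *
print(readout.get_state()['force'],order.close_job())"
```

```text
the job is handed in; nothing more can be done
[-0.16203014  0.02792588  0.29669105] None
```

The job is handed in at about 24 s: the leg lies flat in the cradle, foot at the fork, with its button fully up in the middle hole (confirmed by camera and a light touch), and the arm stayed well clear of the beaker and flask.

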